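# Set the welder's remote dial to the third mark and store it

### The arm

A 6-joint arm with a two-finger parallel gripper is mounted at the origin on a cart in front of the work surface, level with it; the furniture and walls round the work are solid. World frame = base frame: x ahead of the robot, y to its left, z up, the work surface at z = 0. Lengths are in m, angles in degrees, forces in N, time in s.
With the tool pointing down it reaches from about 0.325 to 0.925 m from the base axis. Payload 3.1 kg.
Tool frame: the origin (TCP) lies on the centre line of the jaws, within the pads' length; the fingertips stand bot.tips_ahead ahead of it and the grasp point (between the pads) lies 6 mm ahead of it (bot.tips_ahead is the distance from the TCP to the fingertips, in m); z points along the fingers, y is the line along which they close (so a half turn about z gives the same grasp; the last joint's range is limited). The gripper opens to 85 mm and grips with 20 to 120 N. Pads are 22 mm wide; open, the fingers measure 114 mm over their backs; the gripper's body (76 mm by 85 mm) begins 54 mm behind the grasp point. The pads swing forward as they close: fully open they stand 13 mm farther back than shut.
Start: joints at [-74.553, 12.427, 92.441, -0, 75.132, -6.429], TCP at [0.233, -0.58, 0.256] pointing down, gripper open.
Joint ranges: [-157.48, 157.48], [-44.54, 120.13], [17.64, 146.25], [-64.5, 244.5], [7.68, 150.69], [-147.95, 147.95]. Speed limits (degrees/s): [159.86, 159.86, 180, 180, 180, 180].

### API

Orientations are given as a 3x3 rotation matrix whose columns are the frame's x, y, z axes.
In Python, from cell import readout, viewer, job, find_in, place_of, bot gives the robot as it stands.
- The arm moves only by the tool send_rows, never from a script. Its argument "rows" is a list of rows, each a list of 2 entries, a list of its own where there are three numbers: the shift along the world's x, y, z in cm, then the turn about the world's z in degrees. In form: [[[tx, ty, tz], twist], ...]. A call has 1 to 12 rows; each row shifts and turns the commanded pose from where the row before left it; what a row does not reach is not made up. A row lasts 1/8 s, in which the tool goes at most 62.5 mm and 10.7 degrees, less where a joint would pass 70% of its speed; a pose out of reach is approached as far as the arm can. A call with a gripper value outside its range is refused whole. "fingers" is the finger opening in cm, from 0 to 8.54, set as the call begins (left out, the last holds). The fingers move at their own pace and stop on an object; "force" is the grip in N (left out, the last holds). Time passes only in rows, so rows that do not move let the fingers close. It gives the time, the measured TCP pose, the force, the opening and the grip force at its end, in the units of the state.
- readout.observe(): the state, without advancing time (a new reading comes with each control period).
- viewer.read_camera(name): name is "scene" or "top"; returns a dict with "frame" (400x640x3 uint8, red, green, blue), "depth" (400x640 float32, m along the optical axis (not along the pixel's ray), 0 where there is no reading), "fx", "fy", "cx", "cy" (pixels), "rvec" (rotation vector, rad) and "tvec" (3), from world to camera coordinates, as OpenCV has them. Camera axes: x right, y down, z forward; pixel columns grow to the right and rows downward; lengths in m; the calibration is good to about 2 mm. A picture is of the moment at which its call begins.
- job.close_job(): hands the job in; it is judged then, once.
Trained networks look in the newest picture that a camera, given by its name, has taken for a name from the list of things; names that differ only in an ending like _2 or _b are one class to them, and where a whole thing is asked for, a point or a joint stands for the part that bears it (a point fixed in the world has none). Each returns a list of dicts, best first, with "conf" (0 to 1); they miss things now and then, are a little off and sometimes report something else, mostly with a low value. They report only what shows in the picture. A call takes as long as a camera call.
- find_in(camera, query): "point" ([column, row] in pixels, amid what is visible of it).
- place_of(camera, query): "point" ([column, row] in pixels: a listed point, or the origin of a listed thing).
The state is a dict: "t": time; "joint_pos": joint angles; "qd": joint speeds; "effort": joint torques, N m; "position": TCP position; "tcp_rot": TCP orientation; "contact_force": force on the tool from outside, world axes, zero at the start; "wrist_torque": the same for the moment, N m; "grip_width": finger opening in m; "grip_force": force on a finger pad.
Only numpy, scipy, OpenCV 4.12 (cv2) and the standard library are available. Lean on these libraries where they do the work, as an engineer would, in place of code of your own. Each camera call takes 0.05 s, during which the arm holds its last target. There are 200 camera calls.

### The job

Set the welding remote for the next job: rubbing with a fingertip, turn the big flat knurled dial clockwise until it rests by itself in the detent at the three-pip mark. Then take the finger off it and press the round button beside it fully down to store the setting, and let it spring back. Nothing is to be gripped: do not lift or shove the box, do not press the button before the dial is set, and leave the small knob and the loose parts round about as they are.

Things in the scene. Friction and masses are not known exactly. Their poses are not given: they have to be found in the camera images.
- remote: Loose grey steel control box on rubber feet, about 2.5 kg, 170 mm (its x) by 240 mm (its y), deck 50 mm above the table. Origin: centre of its underside. At yaw 0 its x points away from the robot, y to the robot's left. On the deck, in box x, y: big dial at (-25, 50) mm, round button at (-30, -60) mm, small knob at (36, -60) mm.
- mark3 (a point): Middle of the three-pip mark on the box's deck, 63 mm from the dial's axis. Four radial rows of small black pips lie round the dial's far half, clockwise seen from above 1, 2, 3 and 4 pips, at +54, +18, -18 and -54 degrees from the box's x axis (counter-clockwise positive).
- dial (a joint): Turn of the big dial, rad, growing clockwise from above. It rests by itself in four detents, its pointer at the rows of pips: 0.00 (1 pip), 0.63 (2), 1.26 (3: wanted), 1.88 (4); end stops at -0.12 and 2.01. It starts in, or rolling into, the first or second detent. It takes about 0.07 N m at most, and left free between detents snaps into the nearer one.
- dial_top (a point): Centre of the flat top of the big black dial: 90 mm across, 12 mm thick, knurled on top (ribs under 1 mm) and rim, 68 mm above the table. To be rubbed on top, say 28 mm from the axis. Axially sprung: starts to sink at about 2 N, then 2 N per mm, bottoms after 4 mm (10 N); turns as freely when pressed down.
- dial_pointer (a point): Point on the dial's top face at the outer end of its light metal pointer line, 42 mm from the axis; turns with the dial.
- store (a joint): Travel of the round button, m: 0 when free, 0.006 fully down (about 5 N); springs back when left.
- store_top (a point): Centre of the top face of the round grey push button, 28 mm across, in a dark housing; it moves straight down when pressed. Its top is the only part to press.
- trim (a joint): Turn of the small knurled knob (32 mm across, 19 mm high above the deck), rad; starts at 0 with a light friction. To be left alone.
- nut: Loose M12 nut, 22 mm across, 10 mm high, lying on the box's deck. Origin: centre of its underside. To be left alone.
- cup: Loose red-brown ceramic welding cup, 24 mm across, 40 mm high, standing on the table behind the box, 122 to 137 mm from the box's centre along its x. Origin: centre of its underside. To be left alone.
- bolt: Loose M12 bolt standing on its head, 48 mm high, behind the box, 122 to 137 mm from its centre along its x. Origin: centre of its underside. To be left alone.
- ring: Loose steel spacer ring, 48 mm across, 18 mm high, beside the dial end of the box. Origin: centre of its underside. To be left alone.
- magnet: Loose flat welding magnet, 82 by 82 mm, 15 mm high, beside the button end of the box. Origin: centre of its underside. To be left alone.

How it is judged (in metres and radians):
On the way, in this order (a step that is already met when the one before it is completed fails the run):
1. the dial rests in the three-pip detent with no finger on the remote (value of joint dial between 1.12 and 1.4 rad and contact force between the fingers and remote below 0.3 N and value of joint store below 0.002 m), for 0.2 s.
2. the button is pressed down (value of joint dial between 1.12 and 1.4 rad and value of joint store above 0.0048 m), for 0.05 s.
At the end, for the whole second after the job is handed in: The dial is at rest within 0.14 rad of the three-pip detent (1.26 rad), the button has been pressed (at least 4.8 of 6 mm) after that and is up again, the small knob is within 0.25 rad of 0, and the box stands flat within 25 mm of where it was (value of joint dial between 1.12 and 1.4 rad and value of joint store below 0.0015 m and velocity of joint dial between -0.1 and 0.1 rad/s and value of joint trim between -0.25 and 0.25 rad and distance of remote from where it was at the start of the episode below 0.025 m and angle between remote's own z axis and vertical below 0.05 rad); the robot touches nothing.
It fails at once if the button is pressed while the dial is not in the three-pip detent (not (value of joint dial between 1.12 and 1.4 rad) and value of joint store above 0.003 m).
It fails at once if the box is lifted, tipped or shoved (10 mm up, 0.15 rad, or 25 mm along) (height (world z) of remote above 0.01 m or angle between remote's own z axis and vertical above 0.15 rad or distance of remote from where it was at the start of the episode above 0.025 m).
It fails at once if the small knob is turned by more than 0.25 rad (value of joint trim above 0.25 rad or value of joint trim below -0.25 rad).
It fails at once if a loose part round the box is moved by more than 25 mm (distance of any of cup, bolt, ring, magnet, nut from where it was at the start of the episode above 0.025 m).
It also fails if it takes over 35 s, if anything falls off the work surface, if the arm or the gripper's body presses on something with over 40 N, if the wrist force passes 120 N, or if a joint passes its speed limit or range.

## Working session

There is one attempt and no reset: what is moved stays moved. The work goes in short steps, Python scripts to look and compute and a tool call to move; the robot and the scene stay as the last step left them, time stands still between calls to the robot, and variables do not carry over. Pictures are saved under pics/ and viewed, at most 10 in all, crops included, and the job is handed in when it is done.

Besides the shell and the picture viewer there is one more tool, called after "Call:" by a JSON object that holds its "op" and its "data". send_rows: Moves the arm, as the interface text tells. Its arguments: {"type":"object","properties":{"rows":{"type":"array","items":{"type":"array"}},"fingers":{"type":"number"},"force":{"type":"number"}},"required":["rows"]}

```bash
mkdir -p pics; cat > h.py <<'E'
import numpy as np, cv2
from cell import readout, viewer, job, find_in, place_of, bot
def ray(c,p):
    R=cv2.Rodrigues(np.array(c["rvec"],float))[0]; t=np.array(c["tvec"],float).ravel()
    d=R.T@np.array([(p[0]-c["cx"])/c["fx"],(p[1]-c["cy"])/c["fy"],1]); return -R.T@t,d
def atz(c,p,z):
    o,d=ray(c,p); return o+d*(z-o[2])/d[2]
def bydepth(c,p):
    o,d=ray(c,p); k=c["depth"][int(round(p[1])),int(round(p[0]))]; return o+d*k
def save(c,n): cv2.imwrite("pics/"+n,c["frame"][:,:,::-1])
E
python3 - <<'E'
from h import *
s=readout.observe(); print(s["t"],s["position"],s["contact_force"],bot.tips_ahead,s["grip_width"]); print(np.round(s["tcp_rot"],3))
Z=dict(dial_top=.068,dial_pointer=.068,mark3=.05,store_top=None,nut=.05,remote=0,cup=0,bolt=0,ring=0,magnet=0)
for n in ("scene","top"):
    c=viewer.read_camera(n); save(c,n+"0.png"); print(n, ray(c,[320,200])[0])
    for q,z in Z.items():
        for r in place_of(n,q)[:2]:
            p=r["point"]; print(q,round(r["conf"],2),np.round(p,1), np.round(atz(c,p,z),4) if z is not None else '', np.round(bydepth(c,p),4))
E
```

```text
0.0 [ 0.2326759  -0.57924944  0.25494493] [0.61896325 0.1001071  0.13614669] 0.025 0.08519222480573863
[[ 0.928  0.373 -0.001]
 [ 0.373 -0.928  0.002]
 [ 0.    -0.002 -1.   ]]
scene [0.14704783 0.57196341 0.78382039]
dial_top 0.75 [298.9 214.7] [0.546  0.1257 0.068 ] [0.5468 0.1248 0.0665]
dial_pointer 0.98 [286.1 206.9] [0.5878 0.1269 0.068 ] [0.5888 0.1259 0.0665]
mark3 0.71 [292.7 203.6] [0.5933 0.0961 0.05  ] [0.5819 0.1082 0.0687]
store_top 0.56 [337.4 192.2]  [0.516  0.0052 0.0718]
store_top 0.54 [253.4 253.3]  [0.5889 0.2513 0.0017]
nut 0.62 [328.  178.9] [ 0.5781 -0.0365  0.05  ] [ 0.5783 -0.0368  0.0497]
remote 0.67 [310.5 212.7] [0.564  0.0576 0.    ] [0.5282 0.1018 0.0673]
cup 0.49 [262.3 199.5] [0.7001 0.1067 0.    ] [0.6957 0.1104 0.0062]
bolt 0.51 [291.3 181.2] [ 6.855e-01 -6.000e-04  0.000e+00] [0.6785 0.0069 0.0102]
bolt 0.25 [290.1 202.4] [ 0.6323  0.0649 -0.    ] [0.147  0.572  0.7838]
ring 0.65 [256.1 255. ] [0.5811 0.25   0.    ] [0.5709 0.2575 0.0183]
magnet 0.67 [365.3 187.9] [ 0.5004 -0.1181  0.    ] [ 0.4945 -0.1067  0.013 ]
top [0.37861855 0.03979608 1.078386
[... 161 characters left out ...]
ter 0.62 [285.3 179. ] [0.5945 0.1236 0.068 ] [0.598  0.1249 0.0516]
mark3 0.82 [300.5 181.1] [0.5941 0.0901 0.05  ] [0.5934 0.09   0.0531]
mark3 0.49 [297.9 142.9] [0.6846 0.0986 0.05  ] [0.6904 0.0997 0.0306]
store_top 0.59 [331.4 211. ]  [0.5231 0.0189 0.0726]
nut 0.41 [363.8 183.5] [ 0.5911 -0.0546  0.05  ] [ 0.5893 -0.0539  0.0585]
cup 0.67 [298.3 145.4] [0.6932 0.1003 0.    ] [0.6876 0.0992 0.0192]
bolt 0.49 [341.7 149.1] [ 0.6857 -0.0054  0.    ] [ 0.6723 -0.0034  0.0473]
ring 0.56 [231.8 185. ] [0.592 0.257 0.   ] [0.5914 0.2565 0.0029]
magnet 0.79 [389.1 224. ] [ 0.5051 -0.119   0.    ] [ 0.5037 -0.1172  0.0122]
magnet 0.63 [283.4 180.7] [0.6048 0.1337 0.    ] [0.5937 0.1291 0.0529]
```

```bash
python3 - <<'E'
import cv2,numpy as np
a=cv2.imread("pics/top0.png")[120:260,220:420]; b=cv2.imread("pics/scene0.png")[150:290,220:420]
cv2.imwrite("pics/both.png",np.vstack([cv2.resize(x,None,fx=2.1*2/2*1,fy=2.1,interpolation=2) for x in (a,b)]) if 0 else np.hstack([cv2.resize(x,(400,280),interpolation=cv2.INTER_CUBIC) for x in (a,b)]))
cv2.imwrite("pics/topbig.png",cv2.resize(a,(800,560),interpolation=cv2.INTER_CUBIC))
E
```

```text
(no output)
```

View pics/topbig.png

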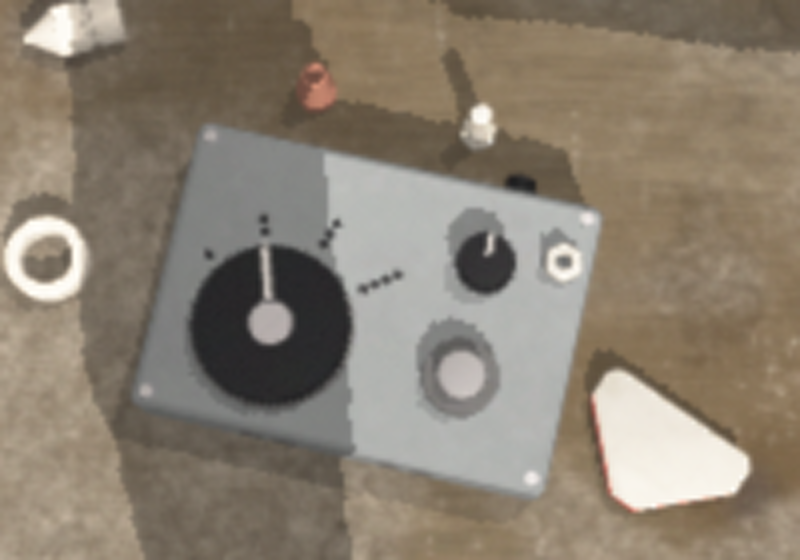

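View pics/both.png

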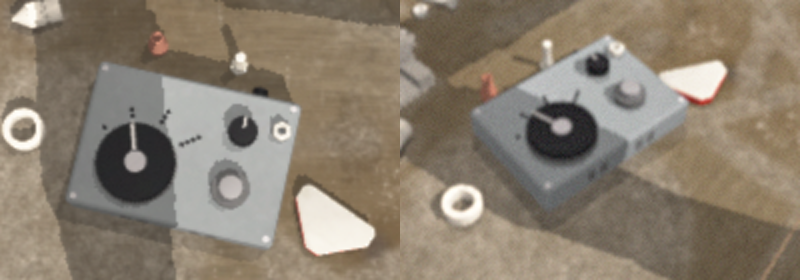

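The top view shows the dial hub at about pixel (287.5, 200.8) with its pointer at the two-pip row, so it needs about 36° clockwise. The button is at about (335.3, 213.5), the box yaw is about -14°, and the nut and small knob lie on the far right of the deck. I'll set out now and check heights in the same batch.

Call:
{"op": "send_rows", "data": {"rows": [[[1.2, 2.9, 0], 0], [[2.2, 5.2, 0], 0], [[2.2, 5.2, 0], 0], [[2.2, 5.2, 0], 0], [[2.2, 5.2, 0], 0], [[2.2, 5.2, 0], 0], [[2.2, 5.2, 0], 0], [[2.2, 5.2, 0], 0], [[2.2, 5.2, 0], 0], [[2.2, 5.2, 0], 0], [[2.2, 5.2, 0], 0], [[2.2, 5.2, 0], 0]], "fingers": 0, "force": 20}}

```text
t: 2.6
position: [0.4875, 0.0228, 0.2568]
tcp_rot: [[0.928, 0.373, 0.001], [0.373, -0.928, -0.0], [0.001, 0.001, -1.0]]
contact_force: [0.8, -0.7, 0.2]
grip_width: 0.0001
grip_force: 0.0
```

```bash
python3 - <<'E'
from h import *
s=readout.observe(); print(s["t"],s["position"],s["contact_force"],bot.tips_ahead,s["grip_width"]); print(np.round(s["tcp_rot"],3))
c=viewer.read_camera("top"); print("top",[np.round(atz(c,p,z),4) for p,z in (((287.5,200.75),.068),((335.25,213.5),.073),((272.5,153.2),.05),((367,174.5),.05),((256.5,217.5),.05),((353,239.5),.05))])
d=c["depth"]
for u in range(320,352,2): print(u,np.round(bydepth(c,(u,213)),4))
c=viewer.read_camera("scene"); print("scene",[np.round(atz(c,p,z),4) for p,z in (((301,213.5),.068),((334,195.5),.073))])
E
```

```text
2.6 [0.4875333  0.02282636 0.2567613 ] [ 0.79347419 -0.68151929  0.20736181] 0.025 6.497947406411621e-05
[[ 0.928  0.373  0.001]
 [ 0.373 -0.928 -0.   ]
 [ 0.001  0.001 -1.   ]]
top [array([0.545 , 0.1171, 0.068 ]), array([0.5176, 0.0104, 0.073 ]), array([0.6588, 0.1567, 0.05  ]), array([ 0.6123, -0.0619,  0.05  ]), array([0.5084, 0.1872, 0.05  ]), array([ 0.4629, -0.0307,  0.05  ])]
320 [0.4526 0.0421 0.545 ]
322 [0.4524 0.0397 0.5471]
324 [0.4523 0.0374 0.548 ]
326 [0.4524 0.035  0.5475]
328 [0.4524 0.0327 0.5475]
330 [0.452  0.0304 0.5508]
332 [0.4522 0.0281 0.5495]
334 [0.4524 0.0258 0.5488]
336 [0.452  0.0235 0.5515]
338 [0.4522 0.0212 0.5507]
340 [0.4521 0.0189 0.552 ]
342 [0.452  0.0166 0.5526]
344 [0.4519 0.0144 0.5536]
346 [0.4519 0.0121 0.5542]
348 [0.4523 0.0096 0.5514]
350 [0.4519 0.0075 0.5547]
scene [array([0.5445, 0.1194, 0.068 ]), array([0.5151, 0.0214, 0.073 ])]
```

Call:
{"op": "send_rows", "data": {"rows": [[[1.6, 4.2, 0], 0], [[1.6, 4.2, 0], 0], [[0, 0, -5], 0], [[0, 0, -5], 0], [[0, 0, -4], 0], [[0, 0, -1], 0], [[0, 0, 0], 0], [[0, 0, 0], 0]]}}

```text
t: 3.7
position: [0.5208, 0.1049, 0.1086]
tcp_rot: [[0.928, 0.372, 0.004], [0.372, -0.928, 0.0], [0.004, 0.001, -1.0]]
contact_force: [0.2, 0.8, -0.7]
grip_width: 0.0001
grip_force: 0.0
```

Call:
{"op": "send_rows", "data": {"rows": [[[0, 0, -0.4], 0], [[0, 0, -0.4], 0], [[0, 0, -0.2], 0], [[0, 0, 0], 0], [[0, 0, 0], 0]]}}

```text
t: 4.32
position: [0.5189, 0.105, 0.0963]
tcp_rot: [[0.928, 0.373, -0.0], [0.373, -0.928, 0.0], [-0.0, -0.0, -1.0]]
contact_force: [0.4, 0.1, -0.0]
grip_width: -0.0001
grip_force: 0.0
```

Call:
{"op": "send_rows", "data": {"rows": [[[0, 0, -0.3], 0], [[0, 0, -0.1], 0], [[0, 0, -0.1], 0], [[0, 0, 0], 0], [[0, 0, 0], 0]]}}

```text
t: 4.95
position: [0.5188, 0.1049, 0.0914]
tcp_rot: [[0.928, 0.373, -0.0], [0.373, -0.928, -0.0], [-0.0, -0.0, -1.0]]
contact_force: [-1.4, 0.8, 1.1]
grip_width: 0.0002
grip_force: 1.0
```

Call:
{"op": "send_rows", "data": {"rows": [[[0, 0, -0.2], 0], [[0, 0, 0], 0], [[0, 0, 0], 0]]}}

```text
t: 5.32
position: [0.5189, 0.1049, 0.0897]
tcp_rot: [[0.928, 0.373, -0.0], [0.373, -0.928, -0.0], [-0.0, 0.0, -1.0]]
contact_force: [-1.7, -1.3, 4.8]
grip_width: -0.0004
grip_force: 2.6
```

Call:
{"op": "send_rows", "data": {"rows": [[[0, 0, -0.1], 0], [[-0.1, 0.24, 0], -5], [[-0.07, 0.24, 0], -5], [[-0.05, 0.25, 0], -5], [[-0.03, 0.25, 0], -5], [[-0.01, 0.25, 0], -5], [[0.01, 0.26, 0], -5], [[0.04, 0.25, 0], -5], [[0.06, 0.25, 0], -5], [[0, 0, 0], 0], [[0, 0, 0], 0]]}}

```text
t: 6.7
position: [0.5179, 0.1252, 0.0891]
tcp_rot: [[0.95, -0.311, 0.001], [-0.311, -0.95, 0.0], [0.001, -0.001, -1.0]]
contact_force: [-2.2, 0.0, 5.8]
grip_width: 0.0
grip_force: 3.1
```

```bash
cat > look.py <<'E'
from h import *
import sys
C=np.array([.5455,.1172]); n=sys.argv[1]
for cam in ("top","scene"):
    c=viewer.read_camera(cam); save(c,f"{cam}{n}.png")
    for q,z in (("dial_pointer",.068),("mark3",.05),("dial_top",.068),("store_top",.073)):
        for r in place_of(cam,q)[:1]:
            P=atz(c,r["point"],z)[:2]; v=P-C; print(cam,q,round(r["conf"],2),np.round(r["point"],1),P.round(4),"ang",np.degrees(np.arctan2(v[1],v[0])).round(1))
a=cv2.imread(f"pics/top{n}.png")[150:250,240:390]; b=cv2.imread(f"pics/scene{n}.png")[150:250,240:390]
cv2.imwrite(f"pics/l{n}.png",np.hstack([cv2.resize(x,(400,267),interpolation=cv2.INTER_CUBIC) for x in (a,b)]))
E
python3 look.py 1
```

```text
top dial_pointer 0.49 [334.9 209.8] [0.5266 0.0111] ang -100.1
top mark3 0.94 [301.5 181.6] [0.5929 0.0878] ang -31.8
top store_top 0.68 [332.6 212.6] [0.5195 0.0162] ang -104.5
scene dial_pointer 0.89 [298.4 204.6] [0.5688 0.101 ] ang -34.7
scene mark3 0.56 [290.8 202.3] [0.6001 0.0958] ang -21.4
scene dial_top 0.56 [299.9 214.9] [0.5436 0.1246] ang 104.0
scene store_top 0.74 [365.4 189.6] [ 0.4638 -0.0488] ang -116.2
```

View pics/l1.png

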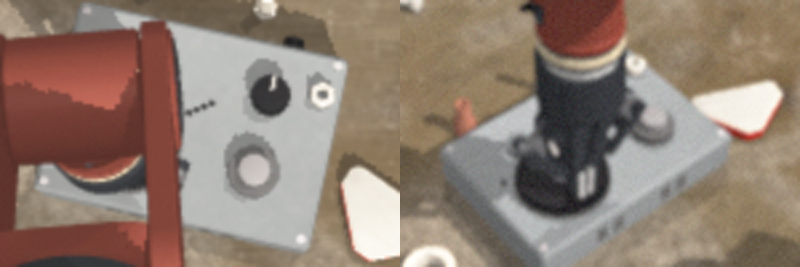

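The arm hides the pointer in both views, and the dial is pressed at about 6 N. I'll lift off and clear the view.

Call:
{"op": "send_rows", "data": {"rows": [[[0, 0, 1], 0], [[0, 0, 3], 0], [[0, 0, 4], 0], [[-2, -5, 3], 0], [[-2, -5, 3], 0], [[-2, -5, 0], 0], [[-2, -5, 0], 0], [[-2, -5, 0], 0], [[0, 0, 0], 0]]}}

```text
t: 8.32
position: [0.4164, -0.1279, 0.2286]
tcp_rot: [[0.948, -0.317, 0.001], [-0.317, -0.948, -0.001], [0.001, 0.001, -1.0]]
contact_force: [0.5, 0.8, 0.2]
grip_width: -0.0001
grip_force: 0.0
```

```bash
python3 look.py 2
```

```text
top dial_pointer 0.85 [296.6 180.4] [0.5917 0.0981] ang -22.5
top mark3 0.86 [300.1 180.7] [0.595  0.0911] ang -27.8
top dial_top 0.85 [285.9 202.3] [0.5414 0.1205] ang 140.7
top store_top 0.65 [335.5 212.6] [0.5196 0.0098] ang -103.6
scene dial_pointer 0.73 [298.  199.2] [0.5818 0.0875] ang -39.2
scene mark3 0.96 [291.6 201. ] [0.6016 0.091 ] ang -25.0
scene dial_top 0.78 [300.1 211. ] [0.5516 0.1146] ang -23.2
scene store_top 0.66 [336.9 191.1] [0.5187 0.0038] ang -103.3
```

View pics/l2.png

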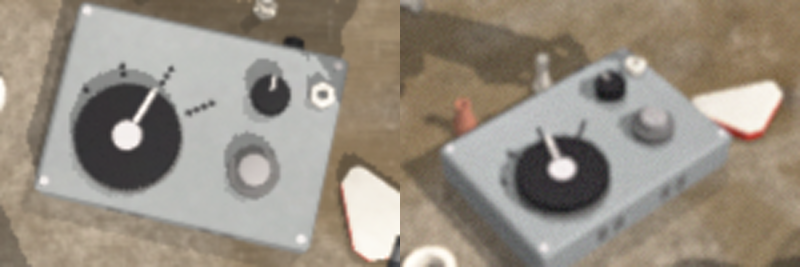

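The pointer now lines up with the three-pip row (crop about (168, 78)), and the box and loose parts have not moved. Next I'll check the button and housing heights.

```bash
python3 - <<'E'
from h import *
c=viewer.read_camera("top")
for row in (209,211,213,215):
  print(row,[(u,round(float(bydepth(c,(u,row))[2])*1000)) for u in range(322,350,2)])
print(atz(c,(335.3,213.0),.073), readout.observe()["position"])
E
```

```text
209 [(322, 53), (324, 49), (326, 52), (328, 65), (330, 64), (332, 71), (334, 70), (336, 77), (338, 73), (340, 59), (342, 65), (344, 47), (346, 53), (348, 52)]
211 [(322, 52), (324, 51), (326, 62), (328, 64), (330, 76), (332, 76), (334, 72), (336, 71), (338, 70), (340, 74), (342, 64), (344, 51), (346, 52), (348, 50)]
213 [(322, 51), (324, 53), (326, 62), (328, 66), (330, 72), (332, 75), (334, 75), (336, 73), (338, 73), (340, 74), (342, 62), (344, 63), (346, 53), (348, 55)]
215 [(322, 50), (324, 52), (326, 63), (328, 65), (330, 72), (332, 75), (334, 73), (336, 73), (338, 71), (340, 72), (342, 64), (344, 63), (346, 48), (348, 49)]
[0.51869898 0.0102703  0.073     ] [ 0.41759237 -0.12448211  0.22822187]
```

Call:
{"op": "send_rows", "data": {"rows": [[[2.5, 3.4, 0], 0], [[2.6, 3.4, 0], 0], [[2.5, 3.4, 0], 0], [[2.5, 3.3, 0], 0], [[0, 0, -4], 0], [[0, 0, -4], 0], [[0, 0, -2.5], 0], [[0, 0, -0.8], 0], [[0, 0, 0], 0], [[0, 0, 0], 0]]}}

```text
t: 10.12
position: [0.5197, 0.0098, 0.1169]
tcp_rot: [[0.95, -0.311, 0.003], [-0.311, -0.95, -0.0], [0.003, -0.001, -1.0]]
contact_force: [1.2, 0.6, 0.5]
grip_width: 0.0001
grip_force: 0.0
```

Call:
{"op": "send_rows", "data": {"rows": [[[0, 0, -0.8], 0], [[0, 0, -0.6], 0], [[0, 0, -0.4], 0], [[0, 0, -0.2], 0], [[0, 0, -0.1], 0], [[0, 0, 0], 0], [[0, 0, 0], 0]]}}

```text
t: 11.0
position: [0.5181, 0.0099, 0.0944]
tcp_rot: [[0.95, -0.311, -0.001], [-0.311, -0.95, 0.0], [-0.001, 0.0, -1.0]]
contact_force: [-2.1, -0.3, 2.4]
grip_width: 0.0003
grip_force: 1.4
```

Call:
{"op": "send_rows", "data": {"rows": [[[0, 0, -0.1], 0], [[0, 0, -0.1], 0], [[0, 0, 0], 0], [[0, 0, 0], 0]]}}

```text
t: 11.5
position: [0.5183, 0.0099, 0.0923]
tcp_rot: [[0.95, -0.311, -0.0], [-0.311, -0.95, 0.0], [-0.0, 0.0, -1.0]]
contact_force: [-3.6, 0.2, 4.8]
grip_width: 0.0002
grip_force: 2.0
```

Call:
{"op": "send_rows", "data": {"rows": [[[0, 0, -0.1], 0], [[0, 0, 0], 0], [[0, 0, 0], 0]]}}

```text
t: 11.88
position: [0.5184, 0.0099, 0.0913]
tcp_rot: [[0.95, -0.311, -0.0], [-0.311, -0.95, -0.0], [-0.0, 0.0, -1.0]]
contact_force: [-2.7, 0.1, 4.9]
grip_width: 0.0001
grip_force: 2.3
```

Call:
{"op": "send_rows", "data": {"rows": [[[0, 0, -0.1], 0], [[0, 0, 0], 0], [[0, 0, 0], 0]]}}

```text
t: 12.25
position: [0.5184, 0.0099, 0.091]
tcp_rot: [[0.95, -0.311, -0.0], [-0.311, -0.95, -0.0], [-0.0, 0.0, -1.0]]
contact_force: [-4.2, 0.4, 8.6]
grip_width: 0.0
grip_force: 4.4
```

The force jumped while the travel stalled, so the button is on its stop. I'll press slightly more, then lift off and retreat.

Call:
{"op": "send_rows", "data": {"rows": [[[0, 0, -0.1], 0], [[0, 0, 0], 0], [[0, 0, 0.6], 0], [[0, 0, 2], 0], [[0, 0, 4], 0], [[-1, -2, 4], 0], [[-2, -5, 3], 0], [[-3, -5, 0], 0], [[-2, -5, 0], 0], [[0, 0, 0], 0], [[0, 0, 0], 0]]}}

```text
t: 13.62
position: [0.4388, -0.1601, 0.2251]
tcp_rot: [[0.95, -0.312, 0.001], [-0.312, -0.95, 0.0], [0.001, -0.001, -1.0]]
contact_force: [0.5, -1.2, -1.1]
grip_width: 0.0001
grip_force: 0.0
```

```bash
python3 look.py 3
```

```text
top dial_pointer 0.63 [295.1 182. ] [0.588  0.1013] ang -20.5
top mark3 0.95 [300.1 180.7] [0.595  0.0911] ang -27.8
top dial_top 0.66 [288.2 201.6] [0.5431 0.1155] ang -144.2
top store_top 0.61 [331.8 209.9] [0.5255 0.0181] ang -101.4
scene dial_pointer 0.77 [296.2 197.9] [0.5884 0.0871] ang -35.1
scene mark3 0.97 [293.4 203.3] [0.5925 0.0941] ang -26.1
scene dial_top 0.83 [298.7 216. ] [0.5436 0.1292] ang 98.8
scene store_top 0.57 [336.4 195.1] [0.5111 0.0162] ang -108.8
```

View pics/l3.png

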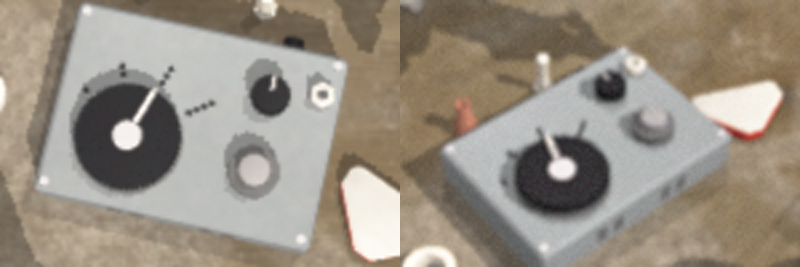

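The dial is still at three pips, the button is up again, and nothing else has moved.

```bash
python3 -c "
from cell import job; print(job.close_job())"
```

```text
the job is handed in; nothing more can be done
None
```

The dial rests at the three-pip mark, the button was then pressed to its stop and sprang back, the last picture shows nothing else moved, and the job is handed in; the hand-in returned no verdict.

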